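# Put the granulate dryer into cool-down

## Robot

A 6-joint arm with a two-finger parallel gripper is mounted at the origin on the work surface. World frame = base frame: x ahead of the robot, y to its left, z up, the work surface at z = 0. Lengths are in m, angles in rad, forces in N, time in s.
With the tool pointing down it reaches from about 0.3 to 0.875 m from the base axis. Payload 6.4 kg.
Tool frame: the origin (TCP) lies between the finger pads; the fingertips stand 8 mm ahead of it and the grasp point (between the pads) lies 11 mm behind it; z points along the fingers, x is the direction in which the jaws open and shut, and the axes are right-handed (so a half turn about z gives the same grasp; the last joint's range is limited). The gripper opens to 88 mm and grips with 3 to 60 N. Pads are 18 mm wide; open, the fingers measure 123 mm over their backs; the gripper's body (75 mm by 187 mm) begins 45 mm behind the grasp point.
Start: joints at [1.126, 0.181, 1.607, -0, 1.354, -0.206], TCP at [0.136, 0.559, 0.247] pointing down, gripper open.
Joint ranges: [-2.99, 2.99], [-0.89, 2.07], [0.3, 2.58], [-1.14, 4.28], [0, 2.63], [-3.12, 3.12]. Speed limits (rad/s): [2.57, 2.57, 3.01, 3.14, 3.14, 3.14].

## Interface

Orientations are given as a unit quaternion [w, x, y, z].
In Python, from rig import ctrl, ungrasp, close, solver, status, vision, workorder gives the robot as it stands. The module is installed in compiled form; this text tells all that it offers. Calls block until the motion is done:
- ctrl.move_pose(position, orientation): joint-space move of the TCP to a pose.
- ctrl.movel(position, rate=0.15, frame=None): straight line of the TCP; frame=None keeps the orientation; rate is the mean speed in m/s.
- ctrl.move_j(angles): joint-space move.
- ungrasp() and close(): open the fingers fully, or close them until they stop; the grip force is fixed at half the most.
- ctrl.wait(seconds).
- solver.ik(position, orientation): joint angles nearest the present ones, or None.
- status.get_state(): the state.
- vision.capture(name): name is "scene" or "top" or "wrist"; returns the picture (400x640x3 uint8, red, green, blue); there is no depth.
- vision.calibration(name): a dict with "camera_matrix" (3x3 intrinsics, pixels), "rvec" (rotation vector, rad) and "tvec" (3), from world to camera coordinates, as OpenCV has them. Camera axes: x right, y down, z forward; pixel columns grow to the right and rows downward; lengths in m; the calibration is good to about 2 mm. A picture is of the moment at which its call begins: read the wrist's pose just before it. calibration takes no time and is no camera call; for the wrist camera it gives the pose at the moment of the call.
A pose or a line that the arm cannot do raises ctrl.IKError and nothing moves.
- workorder.close_job(): hands the job in, once; it reports no verdict.
The state is a dict: "clock": time; "joint_positions": joint angles; "dq": joint speeds; "joint_efforts": joint torques, N m; "eef_pos": TCP position; "ee_rot": TCP orientation; "contact_force": force on the tool from outside, world axes, zero at the start; "moment": the same for the moment, N m; "finger_gap": finger opening in m.
Only numpy, scipy, OpenCV 4.12 (cv2) and the standard library are available. Lean on these libraries where they do the work, as an engineer would, in place of code of your own. Each camera call takes 0.05 s, during which the arm holds its last target.

## Task

Set the running granulate dryer to cool down at its console: turn the large temperature knob fully anticlockwise to its end stop and switch off both heater banks (the middle and right rocker switches, seen from the robot) by pressing their near ends, marked with a dot, fully down. Leave the blower (the left rocker) running, with its far end down throughout, leave the small timer knob as it is set, and do not knock the other things about.

Things in the scene. Friction and masses are not known exactly. Their poses are not given: they have to be found in the camera images.
- temp_grip (a point): Large black temperature knob, left on the panel: skirt 48 mm across, 8 mm high; across it an upright bar grip 46 mm long, 14 mm wide, 22 mm high, gripped by its sides. Point: on the turning axis, half-way up the bar (11 mm above the skirt, 20 mm above the panel). x runs along the bar to its pointer end (white line), z out of the panel. 0.04 N m friction; it stays where it is left.
- temperature (a joint): Angle of the temperature knob: 0 at the fully anticlockwise end stop (lowest heat), growing clockwise as seen from above to 5.24 rad at the other stop.
- blower_pivot (a point): Left rocker switch (blower), black, 30 mm long (x), 21.5 mm wide. Point: middle of its hinge line, 8 mm above the panel, level with the face of the end that is down; the rim of its frame (39 x 30 mm) is 4 mm lower. The end that is up stands 6 mm above the point; about 2 N tips it; it stays as it is left. x runs away from the robot to the 'on' end (white bar), y left along the row, z out of the panel.
- heater1_pivot (a point): Middle rocker switch (first heater bank), 45 mm to the right of the left one and alike: the same point and axes.
- heater2_pivot (a point): Right rocker switch (second heater bank), 45 mm further to the right: the same point and axes.
- blower (a joint): Tilt of the left rocker: 0 = off (near end down), 0.4 rad = on (far end down).
- heater1 (a joint): Tilt of the middle rocker: 0 = off, 0.4 rad = on.
- heater2 (a joint): Tilt of the right rocker: 0 = off, 0.4 rad = on.
- timer_pointer (a point): Small black timer knob on the right of the panel, 132 mm to the right of the temperature knob (skirt 30 mm in diameter, bar 9 mm wide, 21 mm high in all): the point at the pointer end of its bar, 14 mm from its axis. To be left as it is.
- spray_mid (a point): Aerosol can, 54 mm in diameter, 170 mm high, standing to the left of the console: its middle. A bystander.
- jar_mid (a point): Clear jar with white lid, 64 mm in diameter, 85 mm high, standing to the right of the console: its middle. A bystander.
- scraper_mid (a point): Brass scraper with a wooden handle, 237 mm long, lying in front of the console: near its middle. A bystander.
- cap_mid (a point): White moulded screw cap, 38 mm in diameter, 15 mm high, on the flat ledge at the console's back, 95 mm above the table: its middle. A bystander.
- spanner_mid (a point): Steel spanner, 200 mm long, lying on the left of the table: its middle. A bystander.
- mug_mid (a point): White mug, 82 mm in diameter, 95 mm high, on the left of the table: its middle. A bystander.
- beaker_mid (a point): Grey moulded beaker, 72 mm in diameter, 100 mm high, on the right of the table: its middle. A bystander.
- console: Grey steel desk console, 260 mm deep, 300 mm wide, bolted to the bench: origin at the table under its middle, x away from the robot, y left. Its panel slopes up away from the robot by 10 degrees (60 mm high in front, 95 mm at the flat ledge behind). The switches are in the row nearer the robot, the knobs behind. Within 60 mm of the large knob only low things (under 8 mm).

How it is judged:
By the outcome, as a careful person would: the job done as asked, in the order asked, and still so for the second after the job is handed in, with the robot touching nothing.
It also fails if it takes over 64 s, if anything falls off the work surface, if the arm or the gripper's body presses on something with over 40 N, if the wrist force passes 120 N, or if a joint passes its speed limit or range.

## Working session

There is one attempt and no reset: what is moved stays moved. The work goes in short steps, each a Python script; the robot and the scene stay as the last script left them, time stands still between calls to the robot, and variables do not carry over. Pictures are saved under pics/ and viewed, and the job is handed in when it is done.

```bash
mkdir -p pics
python3 - <<'E'
from rig import *
import cv2
for n in ["scene","top","wrist"]:
    cv2.imwrite(f"pics/{n}0.png",vision.capture(n)[:,:,::-1]); c=vision.calibration(n); print(n,{k:__import__('numpy').round(v,4).tolist() for k,v in c.items()})
print(status.get_state())
E
```

```text
scene {'camera_matrix': [[389.1498, 0.0, 320.9645], [0.0, 389.1498, 200.3603], [0.0, 0.0, 1.0]], 'rvec': [2.0966, 1.5579, -0.4709], 'tvec': [-0.155, -0.354, 1.8258]}
top {'camera_matrix': [[427.4845, 0.0, 322.8244], [0.0, 427.4845, 204.3581], [0.0, 0.0, 1.0]], 'rvec': [2.0961, -2.155, 0.1907], 'tvec': [0.0154, 0.513, 1.2165]}
wrist {'camera_matrix': [[341.4657, 0.0, 315.3816], [0.0, 341.4657, 201.726], [0.0, 0.0, 1.0]], 'rvec': [-2.2905, -1.7995, -0.2488], 'tvec': [-0.5739, -0.037, 0.3887]}
{'clock': 0.15, 'joint_positions': array([ 1.12567446e+00,  1.81382275e-01,  1.60773820e+00,  3.79642899e-05,
        1.35377544e+00, -2.06318651e-01]), 'dq': array([ 0.00043784, -0.00118901, -0.00103284,  0.0009898 , -0.0004184 ,
        0.00114128]), 'joint_efforts': array([ 5.37965443e-04, -4.34230220e+01, -3.42177308e+01,  7.02060526e-02,
        3.55425628e-02, -4.68114558e-05]), 'eef_pos': array([0.13582806, 0.55834164, 0.24602979]), 'ee_rot': array([ 2.72491594e-04,  7.86303827e-01,  6.17839677e-01, -5.92210832e-04]), 'contact_force': array([ 0.18147781,  0.13041511, -0.36805131]), 'moment': array([ 0.03880108, -0.02600053, -0.00878609]), 'finger_gap': 0.08795368330207155}
```

View pics/scene0.png

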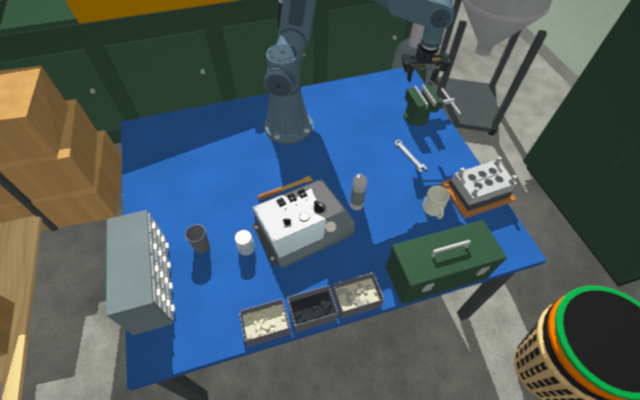

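View pics/top0.png

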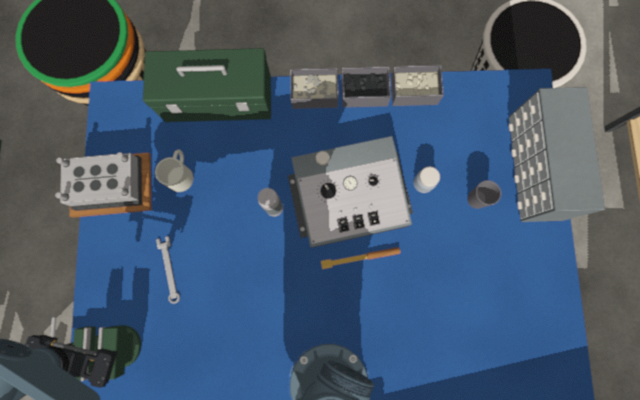

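View pics/wrist0.png

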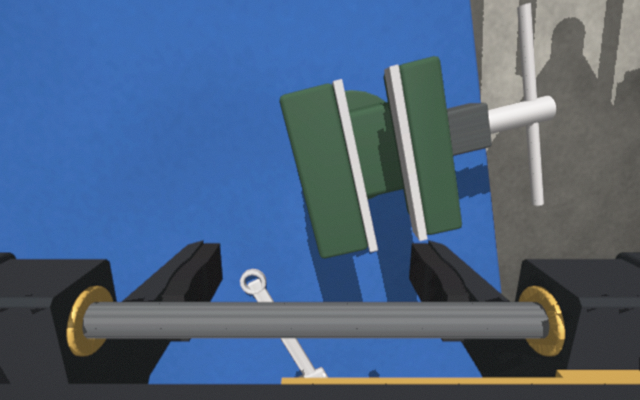

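```bash
cat > h.py <<'E'
from rig import *
import numpy as np, cv2
from scipy.spatial.transform import Rotation as R
def cam(c): 
    return c["camera_matrix"],R.from_rotvec(np.ravel(c["rvec"])).as_matrix(),np.ravel(c["tvec"])
def hit(c,px,p0,n=(0,0,1)):
    K,M,t=cam(c); d=M.T@np.linalg.solve(K,[px[0],px[1],1]); o=-M.T@t
    p0=np.array(p0,float);n=np.array(n,float)
    return o+d*((p0-o)@n)/(d@n)
def proj(c,P):
    return cv2.projectPoints(np.atleast_2d(np.array(P,float)),np.ravel(c["rvec"]),np.ravel(c["tvec"]),c["camera_matrix"],None)[0][:,0]
def q(M):
    x=R.from_matrix(M).as_quat(); return np.array([x[3],x[0],x[1],x[2]])
def rot(qq): return R.from_quat([qq[1],qq[2],qq[3],qq[0]]).as_matrix()
E
python3 - <<'E'
from h import *
c=vision.calibration("top")
for n,p,z in [("knob",(328,190),.1),("timer",(373,180),.1),("r1",(343,223),.078),("r2",(358,221),.078),("r3",(373,217),.078),("fl",(311,245),.06),("fr",(411,223),.06),("bl",(292,160),.095),("br",(392,138),.095),("scr",(360,259),.01),("spray",(268,195),.17)]: print(n,hit(c,p,(0,0,z)).round(3))
s=status.get_state(); M=rot(s["ee_rot"]); K,W,t=cam(vision.calibration("wrist"))
print("cam in tool",M.T@(-W.T@t-s["eef_pos"]),"\n",M.T@W.T)
im=cv2.imread("pics/top0.png")[120:270,260:440]; cv2.imwrite("pics/topcrop.png",cv2.resize(im,None,fx=4,fy=4,interpolation=cv2.INTER_CUBIC))
E
```

```text
knob [ 0.545 -0.015  0.1  ]
timer [ 0.57  -0.144  0.1  ]
r1 [ 0.452 -0.055  0.078]
r2 [ 0.456 -0.098  0.078]
r3 [ 0.467 -0.141  0.078]
fl [0.393 0.038 0.06 ]
fr [ 0.449 -0.253  0.06 ]
bl [0.637 0.087 0.095]
br [ 0.696 -0.206  0.095]
scr [ 0.352 -0.105  0.01 ]
spray [0.52  0.147 0.17 ]
cam in tool [-0.00027802 -0.07032444 -0.13718173] 
 [[ 9.99999920e-01 -3.09341988e-04 -2.55438047e-04]
 [ 3.67394243e-04  9.61898188e-01  2.73407646e-01]
 [ 1.61128930e-04 -2.73407718e-01  9.61898224e-01]]
```

View pics/topcrop.png

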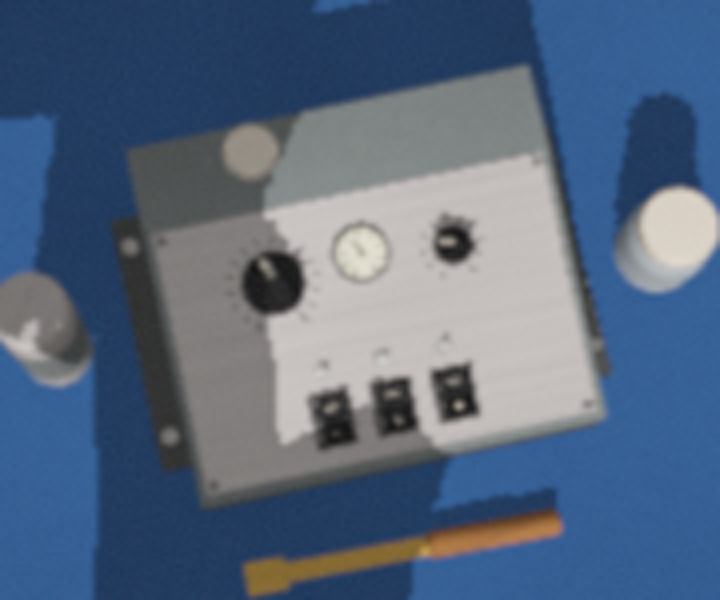

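```bash
cat >> h.py <<'E'
yaw=np.deg2rad(10.9)
def down(a):
    # tool x along heading a (world), pointing down
    x=np.array([np.cos(a),np.sin(a),0]);z=np.array([0,0,-1.]);return np.c_[x,np.cross(z,x),z]
E
python3 - <<'E'
from h import *
for a,p in [(yaw+np.pi/2,(.564,-.075,.27)),(yaw-np.pi/2,(.456,-.095,.27))]:
    print(down(a)[:,1], solver.ik(p,q(down(a))))
a,p=(yaw-np.pi/2,(.456,-.095,.27))
ctrl.move_pose(p,q(down(a)))
c=vision.calibration("wrist"); im=vision.capture("wrist")[:,:,::-1]
np.savez("w1.npz",**c); cv2.imwrite("pics/w1.png",im)
cv2.imwrite("pics/w1b.png",cv2.resize(im[:260,80:560],(800,433),interpolation=cv2.INTER_CUBIC))
s=status.get_state(); print(s["clock"],s["joint_positions"].round(3),s["eef_pos"])
E
```

```text
[0.98195871 0.18909544 0.        ] [-3.40754256e-01  1.48240135e-01  1.59663577e+00 -4.44089210e-16
  1.39671675e+00 -2.10179147e+00]
[-0.98195871 -0.18909544 -0.        ] [-4.61075300e-01 -9.19023025e-02  1.84279524e+00 -4.44089210e-16
  1.39069971e+00  9.19480138e-01]
2.775 [-0.46  -0.092  1.843  0.     1.391  0.919] [ 0.45615376 -0.09435325  0.26998161]
```

View pics/w1.png

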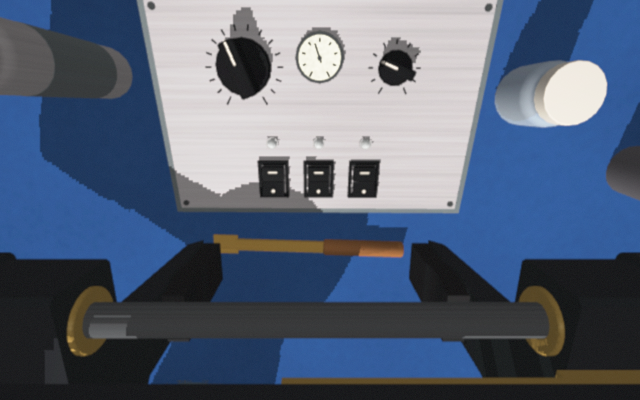

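View pics/w1b.png

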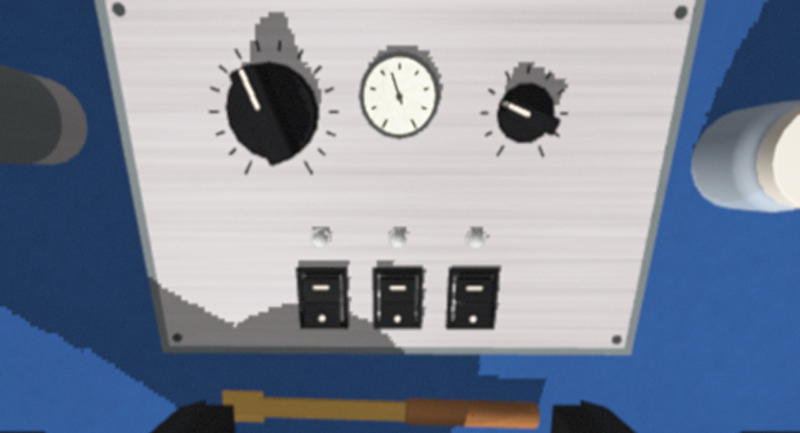

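Run:
```python
import cv2
im=cv2.imread("pics/w1.png")
a=cv2.resize(im[20:110,200:290],(540,540),interpolation=cv2.INTER_CUBIC)
cv2.imwrite("pics/k.png",a)
b=cv2.resize(im[130:215,250:390],(800,486),interpolation=cv2.INTER_CUBIC);cv2.imwrite("pics/r.png",b)
```

```text
(no output)
```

View pics/k.png

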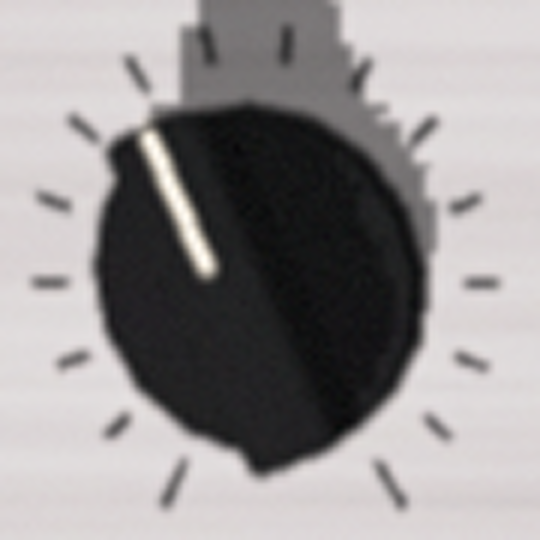

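View pics/r.png

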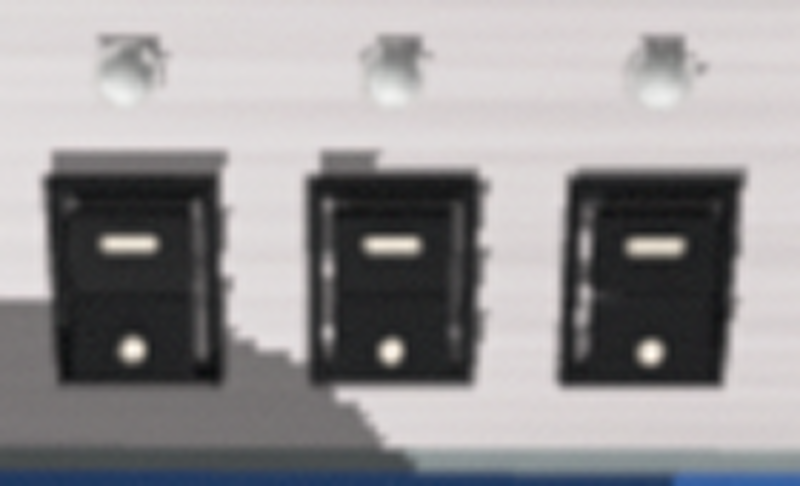

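```bash
cat > meas.py <<'E'
from h import *
w=dict(np.load("w1.npz"))
f=lambda x,y:(250+x*140/800,130+y*85/486)
k=lambda x,y:(200+x/6,20+y/6)
L=hit(w,(179,209.5),(0,0,.06));Rr=hit(w,(459.5,209.5),(0,0,.06))
E
python3 - <<'E'
from meas import *
print(L,Rr,np.linalg.norm(L-Rr)); d=L-Rr; yw=np.arctan2(-d[0],d[1]); print("yaw",np.rad2deg(yw))
cx=np.array([np.cos(yw),np.sin(yw),0]);cy=np.array([-np.sin(yw),np.cos(yw),0])
th=np.deg2rad(10);px=cx*np.cos(th)+np.array([0,0,np.sin(th)]);n=np.cross(px,cy)
O=(L+Rr)/2
def pl(p,h):
    P=hit(w,p,O+n*h,n); return P,np.array([(P-O)@px,(P-O)@cy])*1000
tk=[(175,485),(117,425),(73,360),(50,283),(53,201),(83,128),(137,73),(208,45),(287,45),(361,73),(425,128),(467,204),(482,283),(472,361),(438,427),(391,485)]
T=np.array([pl(k(*t),0)[1] for t in tk])
A=np.c_[2*T,np.ones(16)];s=np.linalg.lstsq(A,(T**2).sum(1),rcond=None)[0];r=np.sqrt(s[2]+s[0]**2+s[1]**2);print("knob centre uv",s[:2],r, "resid",(np.hypot(*(T-s[:2]).T)-r).round(1))
ang=np.unwrap(np.arctan2(T[:,1]-s[1],T[:,0]-s[0]));print("tick ang",np.rad2deg(ang).round(1))
for h in(.030,.031):
  a=pl(k(148,130),h)[1];b=pl(k(207,273),h)[1];print("line",a-s[:2],b-s[:2],"ang",np.rad2deg(np.arctan2(*(a-b)[::-1])))
print("top plane z test bar other end",pl(k(262,470),.030)[1]-s[:2])
print("timer",pl((396,67),.005)[1])
for nm,c in [("bl",[(47,178),(218,178),(222,383),(60,383)]),("h1",[(308,178),(478,178),(474,383),(313,383)]),("h2",[(570,178),(743,178),(722,383),(560,383)])]:
    Q=np.array([pl(f(*x),.004)[1] for x in c]);print(nm,Q.round(1).tolist(),Q.mean(0))
for c in [(130,350),(391,350),(651,351)]: print("dot",pl(f(*c),.012)[1])
for c in [(129,243),(391,245),(656,246)]: print("bar",pl(f(*c),.0075)[1])
E
```

```text
[0.39228027 0.04073561 0.06      ] [ 0.44895794 -0.25214047  0.06      ] 0.2983098416835749
yaw 10.95254960967785
knob centre uv [140.84869513  66.85854399] 32.04583851163648 resid [ 1.  -0.7 -0.4 -0.2 -0.   0.1  0.2  0.   0.1  0.2  0.3 -0.  -0.3 -0.5
 -0.7  0.9]
tick ang [ 149.8  128.9  109.1   89.3   69.    49.1   29.3    9.7  -10.3  -29.5
  -49.4  -69.8  -89.3 -109.4 -129.6 -149.9]
line [21.13166375  7.8523852 ] [3.86938585 1.98175784] ang 18.782355718919767
line [21.14369181  7.6120087 ] [3.94026104 1.76139432] ang 18.782355718919778
top plane z test bar other end [-21.57632126  -3.02645122]
timer [141.74251489 -65.97113195]
bl [[55.4, 60.3], [55.4, 30.9], [16.5, 31.5], [16.5, 60.8]] [35.97879776 45.85446171]
h1 [[55.4, 15.4], [55.4, -13.8], [16.6, -14.0], [16.5, 15.1]] [35.97964603  0.66751602]
h2 [[55.4, -29.6], [55.4, -59.4], [16.6, -58.8], [16.6, -29.5]] [ 35.98049835 -44.32811895]
dot [26.63578548 46.67164856]
dot [26.63631826  1.09377387]
dot [ 26.44578377 -44.32366979]
bar [44.8344112  46.36199913]
bar [44.46719987  1.12766027]
bar [ 44.28398261 -44.65888568]
```

```bash
cat >> h.py <<'E'
yw=np.deg2rad(10.95)
cx=np.array([np.cos(yw),np.sin(yw),0]);cy=np.array([-np.sin(yw),np.cos(yw),0])
th=np.deg2rad(10);pu=cx*np.cos(th)+np.array([0,0,np.sin(th)]);n=np.cross(pu,cy)
O=(np.array([0.39228027,0.04073561,0.06])+np.array([0.44895794,-0.25214047,0.06]))/2
def P(u,v,h): return O+pu*u+cy*v+n*h     # metres
def T(a): # tool along -n, tool x at panel angle a (deg, anticlockwise from far)
    a=np.deg2rad(a); x=pu*np.cos(a)+cy*np.sin(a); return q(np.c_[x,np.cross(-n,x),-n])
def st(msg=""):
    s=status.get_state(); print(msg,"t%.2f"%s["clock"],"p",s["eef_pos"].round(4),"F",s["contact_force"].round(2),"M",s["moment"].round(3),"gap %.4f"%s["finger_gap"],"j6 %.3f"%s["joint_positions"][5]); return s
E
python3 - <<'E'
from h import *
K=(.1405,.0664)
Q=T(19.5-90)
print(P(*K,.02),solver.ik(P(*K,.019),Q),solver.ik(P(*K,.019),T(150-90)))
ctrl.move_pose(P(*K,.10),Q); st("above")
c=vision.calibration("wrist"); im=vision.capture("wrist")[:,:,::-1]
np.savez("w2.npz",**c)
a=np.deg2rad(19.5);d=np.array([np.cos(a),np.sin(a)])*.023;m=np.array([-np.sin(a),np.cos(a)])*.007
im=im.copy()
pts=[P(*(np.array(K)+s1*d+s2*m),.030) for s1,s2 in[(1,1),(1,-1),(-1,-1),(-1,1)]]
o=im.copy()
cv2.polylines(o,[proj(c,pts).astype(int)],True,(0,255,255),1)
cv2.imwrite("pics/w2.png",np.hstack([im[:,120:520],o[:,120:520]]))
E
```

```text
[ 0.54044285 -0.01488821  0.10409372] [-0.29385419  0.18674512  1.93454747  0.10625982  0.86834311  0.68297129] [-0.29385419  0.18674512  1.93454747  0.10625982  0.86834311 -1.59468338]
above t3.38 p [ 0.5268 -0.0174  0.1833] F [ 0.57 -0.6  -0.3 ] M [-0.105  0.233  0.028] gap 0.0881 j6 0.690
```

View pics/w2.png

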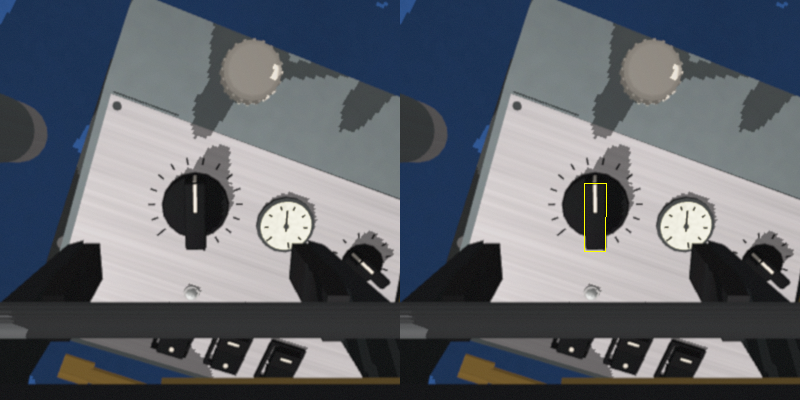

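The predicted grip outline fits the bar (about x 185–206, y 174–250 in the left view). I'll descend and grip.

Run:
```python
from h import *
K=(.1405,.0664)
ctrl.movel(P(*K,.0195),0.06); ctrl.wait(.3); st("down")
close(); ctrl.wait(.2); s=st("closed")
```

```text
down t5.22 p [ 0.5406 -0.0149  0.1038] F [ 0.55 -0.6   0.67] M [-0.022  0.275  0.03 ] gap 0.0881 j6 0.683
closed t6.53 p [ 0.5406 -0.0145  0.104 ] F [-1.7   2.43  6.18] M [ 0.262  0.364 -0.01 ] gap 0.0136 j6 0.683
```

Run:
```python
from h import *
j=np.array(status.get_state()["joint_positions"])
q0=j.copy()
def turn(d):
    t=q0.copy(); t[5]-=np.deg2rad(d); ctrl.move_j(t); ctrl.wait(.1)
    s=st("turn %g"%d); print("   Mn %.3f F %.1f"%(s["moment"]@n,np.linalg.norm(s["contact_force"]))); return s
for d in (40,80,115,124): turn(d)
for d in range(126,144,2):
    s=turn(d)
    if abs(s["moment"]@n)>.4 : break
```

```text
turn 40 t7.33 p [ 0.5413 -0.015   0.1041] F [ 4.41 -2.92 -1.75] M [-0.641 -0.501 -0.097] gap 0.0136 j6 -0.013
   Mn 0.030 F 5.6
turn 80 t8.14 p [ 0.5421 -0.015   0.1043] F [ 9.58 -2.29 -5.95] M [-0.502 -1.139 -0.073] gap 0.0139 j6 -0.711
   Mn 0.051 F 11.5
turn 115 t8.88 p [ 0.5427 -0.0145  0.1045] F [12.13  0.85 -7.28] M [-0.004 -1.6   -0.037] gap 0.0139 j6 -1.322
   Mn 0.017 F 14.2
turn 124 t9.25 p [ 0.5428 -0.0144  0.1045] F [12.87  1.33 -8.11] M [ 0.107 -1.694  0.048] gap 0.0135 j6 -1.479
   Mn 0.085 F 15.3
turn 126 t9.60 p [ 0.5428 -0.0143  0.1045] F [13.05  0.99 -7.68] M [ 0.112 -1.629 -0.012] gap 0.0136 j6 -1.514
   Mn 0.023 F 15.2
turn 128 t9.95 p [ 0.5428 -0.0143  0.1045] F [13.67  1.8  -8.29] M [ 0.191 -1.646  0.017] gap 0.0136 j6 -1.549
   Mn 0.039 F 16.1
turn 130 t10.30 p [ 0.5428 -0.0142  0.1045] F [13.26  2.1  -8.37] M [ 0.278 -1.705  0.009] gap 0.0140 j6 -1.584
   Mn 0.018 F 15.8
turn 132 t10.65 p [ 0.5428 -0.0142  0.1045] F [12.5   2.28 -8.6 ] M [ 0.362 -1.599 -0.55 ] gap 0.0140 j6 -1.617
   Mn -0.551 F 15.3
```

Run:
```python
from h import *
K=(.1405,.0664)
ungrasp(); st("open")
ctrl.movel(P(*K,.10),0.12); st("up")
ctrl.move_pose((.456,-.095,.27),q(down(yaw-np.pi/2)))
ctrl.wait(.2)
c=vision.calibration("wrist"); im=vision.capture("wrist")[:,:,::-1]; np.savez("w3.npz",**c); cv2.imwrite("pics/w3.png",im)
cv2.imwrite("pics/w3b.png",cv2.resize(im[:260,80:560],(800,433),interpolation=cv2.INTER_CUBIC))
close(); st("closed")
```

```text
open t11.81 p [ 0.5406 -0.0145  0.104 ] F [-0.38 -0.64  0.69] M [ 0.008  0.071 -0.033] gap 0.0880 j6 -1.621
up t12.62 p [ 0.5264 -0.0174  0.1823] F [ 0.15 -0.22  0.57] M [-0.014  0.043 -0.008] gap 0.0882 j6 -1.616
closed t16.34 p [ 0.456 -0.095  0.27 ] F [ 0.23  0.19 -0.03] M [-0.02   0.132 -0.054] gap 0.0004 j6 0.919
```

View pics/w3b.png

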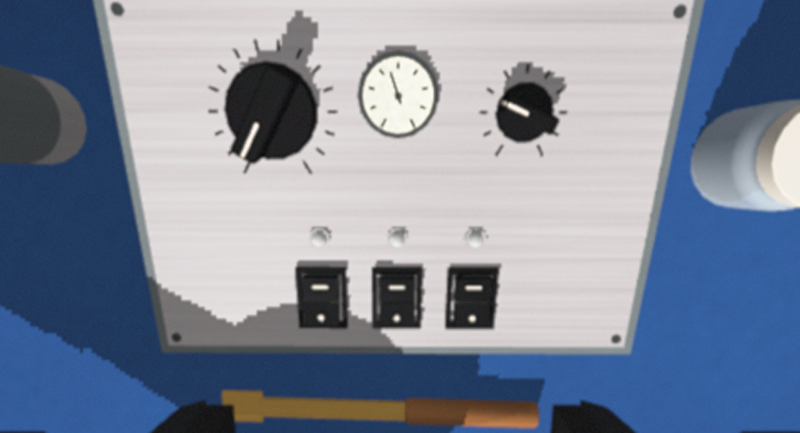

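The knob's pointer, at about (250,145), now lies on the first tick of the scale. Next are the heater rockers.

Run:
```python
from h import *
Q=T(-90)
for v in (.0009,-.0444):
    u=.0235
    ctrl.move_pose(P(u,v,.06),Q); ctrl.wait(.3); b=st("above")["contact_force"]
    ctrl.movel(P(u,v,.026),0.06)
    for h in np.arange(.023,.0114,-.001):
        ctrl.movel(P(u,v,h),0.03); s=status.get_state(); f=(s["contact_force"]-b)@n
        print("h %.4f tip %.4f F %.2f"%(h,(s["eef_pos"]-O)@n-.008,f))
        if f>12: break
    st("pressed"); ctrl.movel(P(u,v,.06),0.12)
st()
ctrl.move_pose((.456,-.095,.27),q(down(yaw-np.pi/2)));ctrl.wait(.2)
im=vision.capture("wrist")[:,:,::-1]; cv2.imwrite("pics/w4.png",im)
cv2.imwrite("pics/w4r.png",cv2.resize(im[130:215,250:390],(800,486),interpolation=cv2.INTER_CUBIC))
cv2.imwrite("pics/w4b.png",cv2.resize(im[:260,80:560],(800,433),interpolation=cv2.INTER_CUBIC));st()
cv2.imwrite("pics/top4.png",vision.capture("top")[:,:,::-1])
```

```text
above t17.29 p [ 0.4341 -0.1028  0.1244] F [-1.    0.03 -0.42] M [-0.037  0.279  0.029] gap 0.0003 j6 0.709
h 0.0230 tip 0.0151 F -0.02
h 0.0220 tip 0.0141 F 0.16
h 0.0210 tip 0.0130 F 0.76
h 0.0200 tip 0.0119 F 1.82
h 0.0190 tip 0.0109 F -0.16
h 0.0180 tip 0.0108 F 15.03
pressed t19.51 p [ 0.4401 -0.101   0.0826] F [-7.84  1.55 13.71] M [0.295 1.062 0.084] gap 0.0006 j6 0.701
above t20.61 p [ 0.4412 -0.146   0.1228] F [ 0.45 -0.49 -0.4 ] M [-0.03   0.191 -0.063] gap 0.0001 j6 0.624
h 0.0230 tip 0.0151 F 0.15
h 0.0220 tip 0.0141 F 1.67
h 0.0210 tip 0.0130 F 1.44
h 0.0200 tip 0.0119 F 0.55
h 0.0190 tip 0.0110 F 1.15
h 0.0180 tip 0.0108 F 14.86
pressed t22.82 p [ 0.4487 -0.1455  0.0826] F [-7.32  2.46 13.43] M [0.303 0.997 0.12 ] gap 0.0003 j6 0.616
 t23.32 p [ 0.4415 -0.1468  0.1229] F [-0.08 -0.06  0.31] M [-0.045  0.246  0.011] gap 0.0005 j6 0.624
 t24.25 p [ 0.455  -0.0952  0.268 ] F [-0.82 -1.46 -0.07] M [-0.002  0.134  0.006] gap 0.0007 j6 0.919
```

View pics/w4r.png

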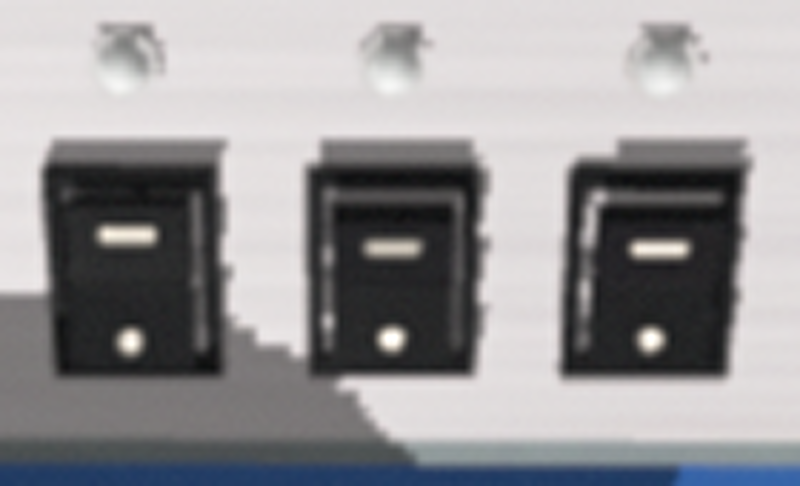

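View pics/w4b.png

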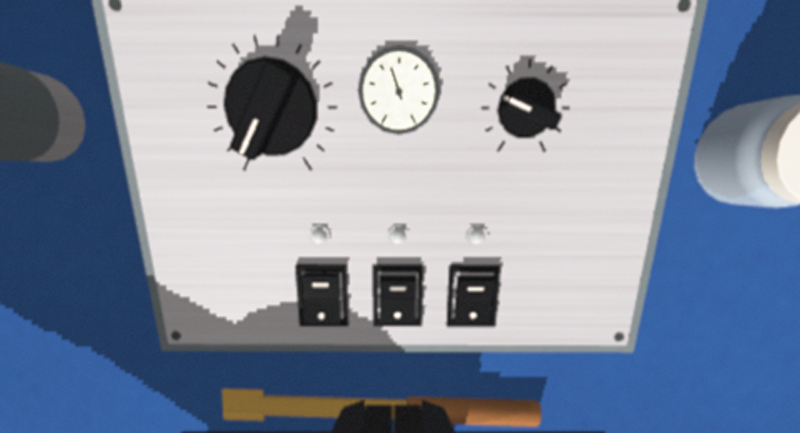

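View pics/top4.png

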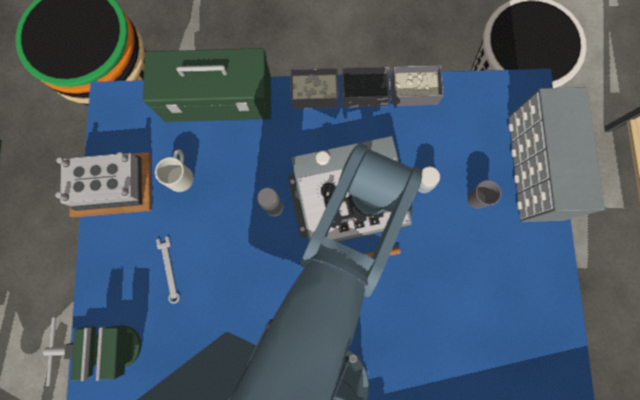

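Both heater rockers have tipped: their bars moved from y≈245 to 248 and the raised far edges show. But the fingertips stopped at 10.8 mm, not 8 mm, so I'll re-press nearer the outer ends to be sure they are fully down.

Run:
```python
from h import *
Q=T(-90)
for v in (.0009,-.0444):
    u=.0175
    ctrl.move_pose(P(u,v,.06),Q); ctrl.wait(.3); b=st("above")["contact_force"]
    ctrl.movel(P(u,v,.022),0.06)
    for h in np.arange(.020,.0125,-.001):
        ctrl.movel(P(u,v,h),0.03); s=status.get_state(); f=(s["contact_force"]-b)@n
        print("h %.4f tip %.4f F %.2f"%(h,(s["eef_pos"]-O)@n-.008,f))
        if f>14: break
    st("pressed"); ctrl.movel(P(u,v,.06),0.12)
ctrl.move_pose((.456,-.095,.27),q(down(yaw-np.pi/2)));ctrl.wait(.3)
c=vision.calibration("wrist");im=vision.capture("wrist")[:,:,::-1]; cv2.imwrite("pics/w5.png",im);np.savez("w5.npz",**c)
cv2.imwrite("pics/w5r.png",cv2.resize(im[130:215,250:390],(800,486),interpolation=cv2.INTER_CUBIC))
```

```text
above t25.26 p [ 0.4283 -0.104   0.1234] F [ 0.4   0.84 -0.2 ] M [-0.032  0.239 -0.032] gap 0.0006 j6 0.697
h 0.0200 tip 0.0122 F 1.12
h 0.0190 tip 0.0110 F -0.89
h 0.0180 tip 0.0107 F 13.54
h 0.0170 tip 0.0105 F 26.86
pressed t27.04 p [ 0.4345 -0.1023  0.0813] F [-14.03   3.46  24.66] M [0.559 1.598 0.162] gap 0.0005 j6 0.688
above t28.15 p [ 0.4354 -0.1471  0.1217] F [-0.27  0.12  0.23] M [-0.061  0.201  0.031] gap 0.0002 j6 0.612
h 0.0200 tip 0.0122 F 0.44
h 0.0190 tip 0.0111 F -1.23
h 0.0180 tip 0.0107 F 11.80
h 0.0170 tip 0.0105 F 25.08
pressed t29.93 p [ 0.443  -0.1467  0.0813] F [-12.53   3.19  23.67] M [0.625 1.508 0.189] gap 0.0005 j6 0.604
```

View pics/w5r.png

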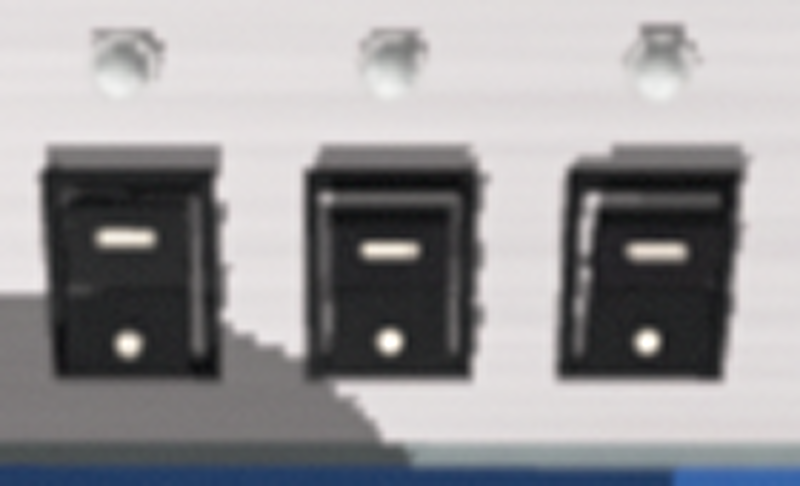

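Run:
```python
from h import *
c=dict(np.load("w5.npz"))
f=lambda x:((x-[250,130])*[800/140,486/85]).round(1)
for v in (.046,.0009,-.0444):
  for th in (0,.1,.2,.3,.4):
    r=.0095;pv=.036
    a=th; b=.4-th # near half raised by th ; far half raised by .4-th
    dot=P(pv-r*np.cos(a),v,.008+r*np.sin(a)); bar=P(pv+r*np.cos(b),v,.008+r*np.sin(b))
    d,e=f(proj(c,[dot,bar])); print(v,th,"dot",d,"bar",e,"sep",round(d[1]-e[1],1))
```

```text
0.046 0 dot [133.2 335.7] bar [124.7 245.9] sep 89.8
0.046 0.1 dot [132.5 337.6] bar [125.2 242.2] sep 95.4
0.046 0.2 dot [131.9 339. ] bar [125.7 239. ] sep 100.0
0.046 0.3 dot [131.2 339.9] bar [126.3 236.3] sep 103.6
0.046 0.4 dot [130.5 340.3] bar [126.9 234. ] sep 106.3
0.0009 0 dot [390.  335.1] bar [390.2 245.4] sep 89.7
0.0009 0.1 dot [390.  337.1] bar [390.2 241.7] sep 95.4
0.0009 0.2 dot [390.  338.5] bar [390.2 238.5] sep 100.0
0.0009 0.3 dot [390.1 339.4] bar [390.1 235.7] sep 103.7
0.0009 0.4 dot [390.1 339.8] bar [390.1 233.5] sep 106.3
-0.0444 0 dot [648.  334.6] bar [657.1 244.8] sep 89.8
-0.0444 0.1 dot [648.7 336.6] bar [656.5 241.1] sep 95.5
-0.0444 0.2 dot [649.5 338. ] bar [655.9 237.9] sep 100.1
-0.0444 0.3 dot [650.2 338.9] bar [655.3 235.1] sep 103.8
-0.0444 0.4 dot [651.  339.2] bar [654.6 232.9] sep 106.3
```

Run:
```python
from h import *
for nm in ("w1","w3","w5"):
  g=cv2.imread(f"pics/{nm}.png").astype(float).min(2); 
  c=dict(np.load(nm+".npz"))
  for v in (.046,.0009,-.0444):
    res=[]
    for u in (.0265,.0455):
      p=proj(c,P(.036+(u-.036),v,.010))[0]; x,y=p.round().astype(int)
      w=np.clip(g[y-4:y+5,x-7:x+8]-75,0,None); yy,xx=np.mgrid[y-4:y+5,x-7:x+8]
      res.append(((w*xx).sum()/w.sum(),(w*yy).sum()/w.sum()))
    (dx,dy),(bx,by)=res
    pr=[]
    for th in(0,.05,.1,.4):
      r=.0095;b=.4-th
      q_=proj(c,[P(.036-r*np.cos(th),v,.008+r*np.sin(th)),P(.036+r*np.cos(b),v,.008+r*np.sin(b))]);pr.append((q_[0]-q_[1])[1].round(2))
    print(nm,v,"sep px %.2f"%(dy-by),"dot",round(dy,2),"bar",round(by,2),"pred th 0,.05,.1,.4",pr)
```

```text
w1 0.046 sep px 18.50 dot 190.67 bar 172.17 pred th 0,.05,.1,.4 [np.float64(15.6), np.float64(16.11), np.float64(16.58), np.float64(18.48)]
w1 0.0009 sep px 18.59 dot 190.98 bar 172.39 pred th 0,.05,.1,.4 [np.float64(15.6), np.float64(16.11), np.float64(16.58), np.float64(18.48)]
w1 -0.0444 sep px 18.54 dot 191.19 bar 172.65 pred th 0,.05,.1,.4 [np.float64(15.6), np.float64(16.11), np.float64(16.58), np.float64(18.48)]
w3 0.046 sep px 18.47 dot 190.42 bar 171.96 pred th 0,.05,.1,.4 [np.float64(15.61), np.float64(16.12), np.float64(16.59), np.float64(18.49)]
w3 0.0009 sep px 18.51 dot 190.67 bar 172.16 pred th 0,.05,.1,.4 [np.float64(15.61), np.float64(16.12), np.float64(16.59), np.float64(18.49)]
w3 -0.0444 sep px 18.48 dot 190.87 bar 172.39 pred th 0,.05,.1,.4 [np.float64(15.61), np.float64(16.12), np.float64(16.59), np.float64(18.49)]
w5 0.046 sep px 18.63 dot 189.77 bar 171.14 pred th 0,.05,.1,.4 [np.float64(15.69), np.float64(16.2), np.float64(16.68), np.float64(18.58)]
w5 0.0009 sep px 16.01 dot 189.26 bar 173.25 pred th 0,.05,.1,.4 [np.float64(15.7), np.float64(16.21), np.float64(16.68), np.float64(18.59)]
w5 -0.0444 sep px 15.84 dot 189.32 bar 173.48 pred th 0,.05,.1,.4 [np.float64(15.71), np.float64(16.22), np.float64(16.69), np.float64(18.6)]
```

Run:
```python
from h import *
s=status.get_state();ctrl.movel(s["eef_pos"]+[0,0,.06],.15)
ctrl.move_j([1.126,.181,1.607,0,1.354,-.206]); ctrl.wait(.3); st()
cv2.imwrite("pics/top6.png",vision.capture("top")[:,:,::-1])
a=cv2.imread("pics/top0.png").astype(int);b=cv2.imread("pics/top6.png").astype(int)
d=(abs(a-b).max(2)>45).astype(np.uint8)
_,_,stt,cen=cv2.connectedComponentsWithStats(d)
print([(x.round().tolist(),int(y[4])) for x,y in zip(cen[1:],stt[1:]) if y[4]>4])
```

```text
t34.91 p [0.1362 0.5586 0.2467] F [ 0.13  0.15 -0.8 ] M [-0.026 -0.017  0.047] gap 0.0007 j6 -0.206
[([327.0, 177.0], 11), ([332.0, 177.0], 20), ([326.0, 186.0], 14), ([327.0, 195.0], 17), ([146.0, 204.0], 13), ([179.0, 203.0], 7), ([152.0, 213.0], 26), ([164.0, 215.0], 29), ([138.0, 226.0], 111), ([177.0, 218.0], 14), ([155.0, 230.0], 227), ([173.0, 231.0], 76), ([168.0, 245.0], 17), ([50.0, 339.0], 49), ([66.0, 342.0], 35), ([48.0, 343.0], 12), ([61.0, 346.0], 8), ([84.0, 346.0], 41), ([102.0, 350.0], 34)]
```

View pics/top6.png

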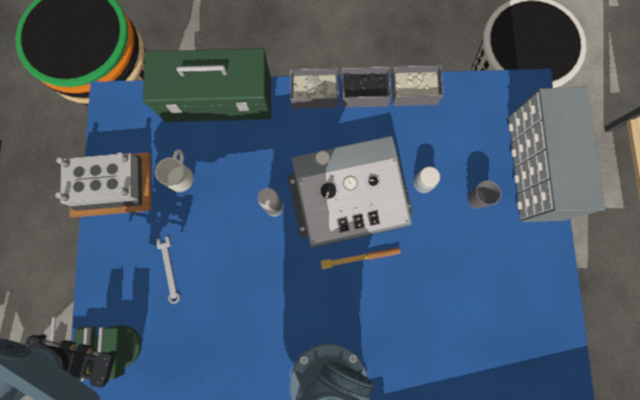

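The view from above differs from the first only at the knob (around (327,186)), at the gripper, which is now closed, and in the robot's shadow. All the bystanders are where they were, so I'm handing the job in.

```bash
python3 -c "
from rig import *
workorder.close_job()"
```

```text
the job is handed in; nothing more can be done
```

The dryer is set to cool down, and I handed the job in at about 35 s, with the arm back at its start pose and touching nothing.

- **Temperature knob:** I turned it about 131° anticlockwise until it hit the end stop, where the torque jumped to about 0.55 N m. The pointer then lay on the first tick of the scale.
- **Heater rockers:** I pressed the near ends of the middle and right rockers down to a hard stop, twice each, with up to about 27 N.
- **Left alone:** In the last close-up the blower still has its far end down and the timer looks unchanged. Before-and-after top views show none of the other things moved.

**One check disagreed:** the fingertips stopped about 10.6 mm above the panel on both heater rockers, where I expected 8 mm. A second press nearer the outer ends stopped at the same height. The dot and bar positions in the last close-up put both rockers at about 0.01–0.03 rad, which is off to within measuring error. I took the difference to be a height offset in my panel measurement or the fingertip length, but did not confirm that.

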